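# Unstack a parts kit into its foam cut-outs

## Task

The parts of a repair kit have come as one stack: take it apart from the top down, one piece at a time, and set each piece down flat, right way up, in the foam cut-out whose floor has the piece's own colour: black connector, blue board, green board, white carton. Each must lie fully down in its cut-out with its long side along the cut-out's long side (either way round). Do not drop or tip anything, and leave the tools and other things on the bench where they are.

Things in the scene. Friction and masses are not known exactly. Their poses are not given: they have to be found in the camera images.
- connector: black moulded connector shell, 34 x 50 x 16 mm, on top of the stack; stepped in plan: the half towards +x is 50 mm long, the half towards -x is 40 mm long. Origin: centre of the underside; x along the 34 mm side, y along the 50 mm side, z up. 0.03 kg. Grip it across the 34 mm. At the start it lies crosswise on the blue board, its underside on top of that board's parts.
- board_blue: small blue circuit board with a white header, 40 x 52 x 11 mm, under the connector; its solid body fills z = 1 to 11 mm and is as wide as the board all the way up. Origin: 1 mm below the centre of that body; x along the 40 mm side, y along the 52 mm side, z up. 0.05 kg. Grip it by the long edges, across the 40 mm.
- board_green: green circuit board, 58 x 85 x 11 mm, under the blue board and crosswise on the white carton; its solid body fills z = 1 to 11 mm and is as wide as the board all the way up. Origin: 1 mm below the centre of that body; x along the 58 mm side, y along the 85 mm side, z up. 0.04 kg. Grip it by the long edges, across the 58 mm.
- carton: small white carton, 58 x 80 x 32 mm, at the bottom of the stack, standing on a thin grey plate (100 x 120 x 5 mm, fixed to the bench). Origin: centre of the underside; x along the 58 mm side, y along the 80 mm side, z up. 0.09 kg. Grip it across the 58 mm.
- pad_black: flat pink anti-static foam pad, 104 x 128 x 6 mm, fixed to the bench, with one rectangular cut-out in its middle, 54 x 70 mm and 3 mm deep, whose floor is black. Origin: centre of the pad's underside, on the bench (cut-out floor at z = 3 mm, foam top at 6 mm); z up, y along the long side of pad and cut-out.
- pad_blue: flat pink anti-static foam pad, 104 x 128 x 6 mm, fixed to the bench, with one rectangular cut-out in its middle, 60 x 72 mm and 3 mm deep, whose floor is blue. Origin: centre of the pad's underside, on the bench (cut-out floor at z = 3 mm, foam top at 6 mm); z up, y along the long side of pad and cut-out.
- pad_green: flat pink anti-static foam pad, 104 x 128 x 6 mm, fixed to the bench, with one rectangular cut-out in its middle, 78 x 105 mm and 3 mm deep, whose floor is green. Origin: centre of the pad's underside, on the bench (cut-out floor at z = 3 mm, foam top at 6 mm); z up, y along the long side of pad and cut-out.
- pad_white: flat pink anti-static foam pad, 104 x 128 x 6 mm, fixed to the bench, with one rectangular cut-out in its middle, 78 x 100 mm and 3 mm deep, whose floor is white. Origin: centre of the pad's underside, on the bench (cut-out floor at z = 3 mm, foam top at 6 mm); z up, y along the long side of pad and cut-out.
- driver: bystander: slim green precision screwdriver, 125 x 13 x 12 mm, lying loose between the pads; origin: centre of the underside, x along it.
- tape: bystander: roll of amber tape, 74 mm across and 12 mm high, lying loose and flat; origin: centre of the underside.

How it is judged:
On the way, in this order (a step that is already met when the one before it is completed fails the run):
1. the black connector lies released in its cut-out (horizontal distance between connector and pad_black below 0.015 m and z of connector in the frame of pad_black below 0.005 m and angle between the x axis of connector and the x axis of pad_black, either way round below 0.3 rad and angle between connector's own z axis and vertical below 0.08 rad and linear speed of connector below 0.02 m/s and contact force between the fingers and connector below 0.1 N), for 0.2 s.
2. the blue board lies released in its cut-out (horizontal distance between board_blue and pad_blue below 0.015 m and z of board_blue in the frame of pad_blue below 0.004 m and angle between the x axis of board_blue and the x axis of pad_blue, either way round below 0.3 rad and angle between board_blue's own z axis and vertical below 0.08 rad and linear speed of board_blue below 0.02 m/s and contact force between the fingers and board_blue below 0.1 N), for 0.2 s.
3. the green board lies released in its cut-out (horizontal distance between board_green and pad_green below 0.015 m and z of board_green in the frame of pad_green below 0.004 m and angle between the x axis of board_green and the x axis of pad_green, either way round below 0.3 rad and angle between board_green's own z axis and vertical below 0.08 rad and linear speed of board_green below 0.02 m/s and contact force between the fingers and board_green below 0.1 N), for 0.2 s.
4. the white carton lies released in its cut-out (horizontal distance between carton and pad_white below 0.015 m and z of carton in the frame of pad_white below 0.005 m and angle between the x axis of carton and the x axis of pad_white, either way round below 0.3 rad and angle between carton's own z axis and vertical below 0.08 rad and linear speed of carton below 0.02 m/s and contact force between the fingers and carton below 0.1 N), for 0.2 s.
At the end, for the whole second after the job is handed in: All four pieces released, at rest, upright (0.08 rad), on the floor of the cut-out of their colour (within 2 mm), centred within 15 mm and long side along the cut-out's within 0.3 rad, either way round; screwdriver and tape moved less than 30 mm (all of step 1 and all of step 2 and all of step 3 and all of step 4 and distance of each of driver, tape from where it was at the start of the episode below 0.03 m); the robot touches nothing.
It fails at once if a piece is dropped or thrown (faster than 1 m/s out of the fingers) ((linear speed of connector above 1 m/s and contact force between the fingers and connector below 0.05 N) or (linear speed of board_blue above 1 m/s and contact force between the fingers and board_blue below 0.05 N) or (linear speed of board_green above 1 m/s and contact force between the fingers and board_green below 0.05 N) or (linear speed of carton above 1 m/s and contact force between the fingers and carton below 0.05 N)).
It fails at once if a piece is tipped over (more than 0.6 rad) (angle between any of connector, board_blue, board_green, carton's own z axis and vertical above 0.6 rad).
It fails at once if the screwdriver or the tape roll is moved by more than 30 mm (distance of any of driver, tape from where it was at the start of the episode above 0.03 m).
It also fails if it takes over 104 s, if anything falls off the work surface, if the arm or the gripper's body presses on something with over 40 N, if the wrist force passes 120 N, or if a joint passes its speed limit or range.

## Robot

A 6-joint arm with a two-finger parallel gripper is mounted at the origin on the work surface; the furniture and walls round the work are solid. World frame = base frame: x ahead of the robot, y to its left, z up, the work surface at z = 0. Lengths are in m, angles in rad, forces in N, time in s.
With the tool pointing down it reaches from about 0.275 to 0.825 m from the base axis. Payload 4.9 kg.
Tool frame: the origin (TCP) lies between the finger pads; the fingertips stand 22 mm ahead of it and the grasp point (between the pads) lies 3 mm ahead of it; z points along the fingers, y is the line along which they close (so a half turn about z gives the same grasp; the last joint's range is limited). The gripper opens to 85 mm and grips with 20 to 120 N. Pads are 22 mm wide; open, the fingers measure 114 mm over their backs; the gripper's body (76 mm by 85 mm) begins 54 mm behind the grasp point. The pads swing forward as they close: fully open they stand 13 mm farther back than shut.
Start: joints at [-1.271, 0.326, -0.193, 1.052, 0, 1.437], TCP at [0.231, -0.499, 0.253] pointing down, gripper open.
Joint ranges: [-2.65, 2.65], [-0.97, 1.79], [-1.3, 1.35], [-1.93, 2.1], [-1.47, 1.37], [-3.14, 3.14]. Speed limits (rad/s): [2.57, 2.57, 3.14, 3.14, 3.14, 3.14].

## Interface

Orientations are given as a unit quaternion [x, y, z, w].
In Python, from workcell import observe, grab_frame, calibration, job_done, boxes_of, regions_of gives the robot as it stands.
- The arm moves only by the shell command python3 -m crank 'ROWS' [FORCE]. ROWS is JSON, a list of rows, each a list of 3 entries, a list of its own where there are three numbers: the shift along the world's x, y, z in units of 20 cm (1.0 is 20 cm), then the turn, a rotation vector about the world's x, y, z in units of 60 degrees (1.0 is 60 degrees), then the opening, from -1 (shut) to 1 (fully open), so that 0 is half open. A call has exactly 5 rows; each row is the pose to reach, as a shift and turn from the pose commanded when the call began; what a row does not reach only later rows make up. A row lasts 1/8 s, in which the tool goes at most 62.5 mm and 10.7 degrees, less where a joint would pass 70% of its speed; a pose out of reach is approached as far as the arm can. A call with a number of a shift or a turn outside -1 to 1 is refused whole. A call with a gripper value outside its range is refused whole. The fingers move at their own pace and stop on an object; FORCE is the grip in N (left out, the last holds). Time passes only in rows, so rows that repeat a pose let the fingers close, or fill a call up. It gives the time, the measured TCP pose, the force, the opening and the grip force at its end, in the units of the state.
- observe(): the state, without advancing time (a new reading comes with each control period).
- grab_frame(name): name is "scene" or "top"; returns the picture (420x560x3 uint8, red, green, blue); there is no depth.
- calibration(name): a dict with "fx", "fy", "cx", "cy" (pixels), "world_from_camera" (4x4, takes a point from camera to world coordinates). Camera axes: x right, y up, looking along -z (the intrinsics and any distortion apply to the point x, -y, -z); pixel columns grow to the right and rows downward; lengths in m; the calibration is good to about 2 mm. A picture is of the moment at which its call begins. calibration takes no time and is no camera call.
- job_done(): hands the job in; it is judged then, once.
Trained networks look in the newest picture that a camera, given by its name, has taken for a name from the list of things; names that differ only in an ending like _2 or _b are one class to them, and where a whole thing is asked for, a point or a joint stands for the part that bears it (a point fixed in the world has none). Each returns a list of dicts, best first, with "score" (0 to 1); they miss things now and then, are a little off and sometimes report something else, mostly with a low value. They report only what shows in the picture. A call takes as long as a camera call.
- boxes_of(camera, label): "location" ([x, y, z] in m, in world coordinates, good to about 4 mm: the middle of the surface that is visible of it).
- regions_of(camera, label): "pixels" (420x560 bool, what is visible of it).
The state is a dict: "clock": time; "joint_positions": joint angles; "joint_vel": joint speeds; "effort": joint torques, N m; "position": TCP position; "tcp_rot": TCP orientation; "contact_force": force on the tool from outside, world axes, zero at the start; "wrist_torque": the same for the moment, N m; "finger_gap": finger opening in m; "gripper_force": force on a finger pad.
Only numpy, scipy, OpenCV 4.12 (cv2) and the standard library are available. Lean on these libraries where they do the work, as an engineer would, in place of code of your own. Each camera call takes 0.05 s, during which the arm holds its last target. There are 200 camera calls.

## Working session

There is one attempt and no reset: what is moved stays moved. The work goes in short steps, Python scripts to look and compute and a shell command to move; the robot and the scene stay as the last step left them, time stands still between calls to the robot, and variables do not carry over. Pictures are saved under pics/ and viewed, at most 14 in all, crops included, and the job is handed in when it is done.

```bash
mkdir -p pics; python3 - <<'E'
from workcell import *
import cv2
s=observe();print(s["clock"],s["position"],s["tcp_rot"],s["finger_gap"])
for n in("top","scene"):
    im=grab_frame(n);cv2.imwrite(f"pics/{n}0.png",cv2.resize(im[:,:,::-1],(800,600)))
    c=calibration(n);print(n,c)
    for l in("connector","board_blue","board_green","carton","pad_black","pad_blue","pad_green","pad_white","driver","tape"):
        b=boxes_of(n,l);print(l,[(round(d["score"],2),[round(float(v),3) for v in d["location"]]) for d in b[:4]])
E
```

```text
0.0 [ 0.23103448 -0.49855285  0.25250471] [ 9.76570125e-01  2.15197751e-01 -6.65134418e-05 -8.45695569e-04] 0.08569704582690522
top {'fx': 383.8746971625327, 'fy': 383.8746971625327, 'cx': 273.95947301805995, 'cy': 210.4625395813944, 'world_from_camera': array([[ 0.01233097,  0.98768668, -0.15595821,  0.39243791],
       [-0.99990441,  0.0131555 ,  0.00425576,  0.05130247],
       [ 0.00625507,  0.15589082,  0.98775449,  0.93939151],
       [ 0.        ,  0.        ,  0.        ,  1.        ]])}
connector [(0.88, [0.405, 0.299, 0.075])]
board_blue [(0.71, [0.391, 0.299, 0.048])]
board_green [(0.63, [0.393, 0.276, 0.038])]
carton [(0.39, [0.422, 0.268, 0.019])]
pad_black [(0.77, [0.642, -0.153, 0.004])]
pad_blue [(0.64, [0.636, 0.159, 0.003]), (0.25, [0.603, -0.004, 0.014])]
pad_green [(0.65, [0.437, -0.259, 0.003])]
pad_white [(0.74, [0.429, 0.023, 0.002]), (0.63, [0.426, 0.267, 0.022])]
driver [(0.71, [0.601, -0.006, 0.008])]
tape [(0.65, [0.581, 0.372, 0.012])]
scene {'fx': 471.8301234448396, 'fy': 471.8301234448396, 'cx': 276.1300865561343, 'cy': 213.824661682788, 'world_from_camera': array([[-0.78809511,  0.44153824, -0.42889402, -0.07435106],
       [-0.61554574, -0.56879113,  0.54550902,  0.80862227],
       [-0.00308803,  0.69391688,  0.72004849,  1.07560057],
       [ 0.        ,  0.        ,  0.        ,  1.        ]])}
connector [(0.83, [0.409, 0.302, 0.072])]
board_blue []
board_green [(0.67, [0.395, 0.307, 0.039])]
carton [(0.45, [0.382, 0.311, 0.019])]
pad_black [(0.9, [0.644, -0.151, 0.006])]
pad_blue [(0.73, [0.634, 0.16, 0.005]), (0.58, [0.409, 0.304, 0.072])]
pad_green [(0.63, [0.438, -0.256, 0.004])]
pad_white [(0.9, [0.429, 0.024, 0.004])]
driver [(0.56, [0.574, 0.371, 0.013]), (0.43, [0.599, -0.006, 0.011])]
tape [(0.82, [0.574, 0.373, 0.015]), (0.74, [0.641, -0.15, 0.007])]
```

View pics/top0.png

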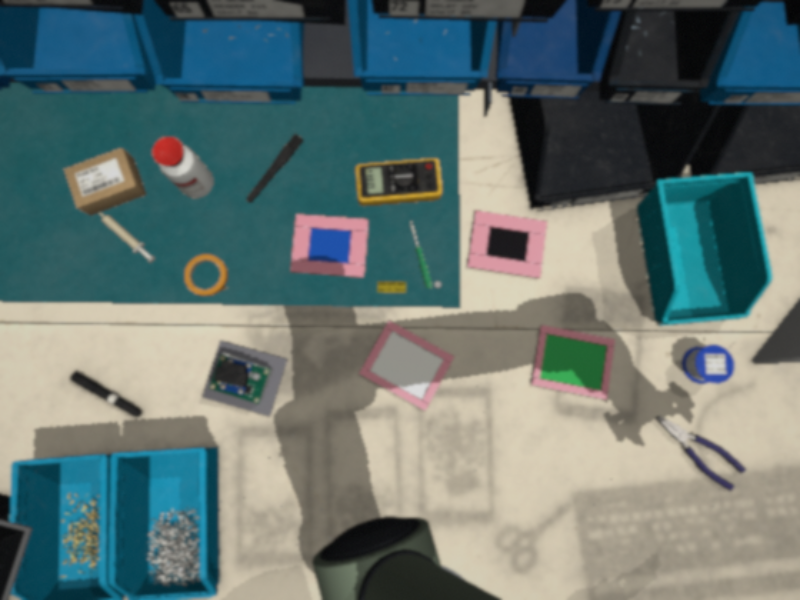

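View pics/scene0.png

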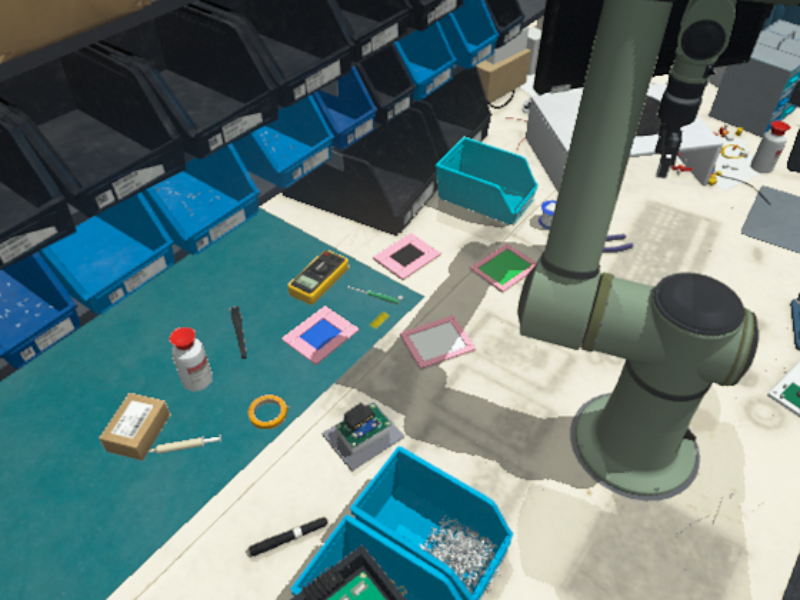

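The top view shows the stack at about (245,375), with the pads black (507,243), blue (330,245), white (407,365) and green (573,362). The driver is at (422,255) and the tape at (206,274). I'll measure the outlines next.

```bash
cat > h.py <<'E'
from workcell import *
import numpy as np, cv2
def to_world(n,uv,z):
    c=calibration(n);T=c["world_from_camera"];uv=np.asarray(uv,float).reshape(-1,2)
    d=np.c_[(uv[:,0]-c["cx"])/c["fx"],-(uv[:,1]-c["cy"])/c["fy"],-np.ones(len(uv))]@T[:3,:3].T
    return T[:3,3]+d*((z-T[2,3])/d[:,2])[:,None]
def to_pix(n,p):
    c=calibration(n);T=c["world_from_camera"];q=(np.atleast_2d(p)-T[:3,3])@T[:3,:3]
    return np.c_[c["cx"]-c["fx"]*q[:,0]/q[:,2],c["cy"]+c["fy"]*q[:,1]/q[:,2]]
def rect(n,mask,z):
    """min-area rectangle on the plane z: centre, (short,long) mm, direction of the long side deg"""
    k=max(cv2.findContours(mask.astype(np.uint8),cv2.RETR_EXTERNAL,cv2.CHAIN_APPROX_NONE)[0],key=cv2.contourArea)
    w=to_world(n,k.reshape(-1,2),z)[:,:2]
    (cx,cy),(a,b),t=cv2.minAreaRect((w*1000).astype(np.float32))
    if a>b: a,b,t=b,a,t+90
    t+=90
    return [round(cx/1e3,4),round(cy/1e3,4)],(round(a),round(b)),round((t+90)%180-90,1)
def find(n,l,z,i=0):
    r=regions_of(n,l)
    return rect(n,r[i]["pixels"],z) if len(r)>i else None
def crop(n,p,half,name,scale):
    im=grab_frame(n);u,v=to_pix(n,p)[0].astype(int)
    x0,y0=max(u-half,0),max(v-half,0)
    cv2.imwrite(f"pics/{name}.png",cv2.resize(im[y0:v+half,x0:u+half,::-1],None,fx=scale,fy=scale,interpolation=cv2.INTER_CUBIC))
    print("crop origin",x0,y0,"scale",scale)
E
python3 - <<'E'
from h import *
crop("top",[.395,.295,.05],35,"stack",8)
for n in("top","scene"):
    for l,z in(("connector",.075),("board_blue",.058),("board_green",.047),("carton",.037),("pad_black",.006),("pad_blue",.006),("pad_green",.006),("pad_white",.006)):
        print(n,l,find(n,l,z))
crop("scene",[.395,.295,.05],40,"stack_s",7)
E
```

```text
crop origin 129 233 scale 8
top connector ([0.4105, 0.2955], (35, 54), 77.0)
top board_blue None
top board_green ([0.4035, 0.2919], (58, 86), 74.0)
top carton ([0.637, -0.146], (104, 125), 81.8)
top pad_black ([0.6442, -0.1528], (105, 128), 82.0)
top pad_blue ([0.6379, 0.1589], (109, 133), 87.0)
top pad_green ([0.6377, 0.1584], (105, 132), 86.3)
top pad_white ([0.4306, 0.0222], (106, 129), 61.2)
scene connector ([0.4066, 0.3048], (36, 52), 77.8)
scene board_blue ([0.6095, -0.107], (104, 129), 81.6)
scene board_green ([0.399, 0.2988], (59, 88), 73.8)
scene carton ([0.3807, 0.319], (45, 91), 44.0)
scene pad_black ([0.6432, -0.1544], (109, 134), 81.8)
scene pad_blue None
scene pad_green ([0.4392, -0.2603], (108, 130), 79.8)
scene pad_white ([0.43, 0.0222], (109, 132), 61.9)
crop origin 216 255 scale 7
```

View pics/stack.png

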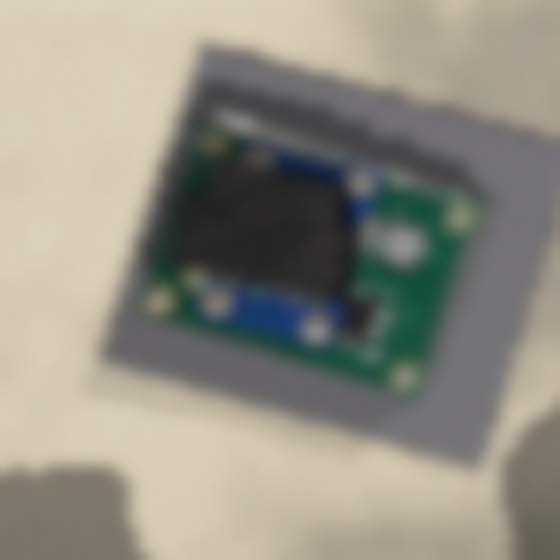

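View pics/stack_s.png

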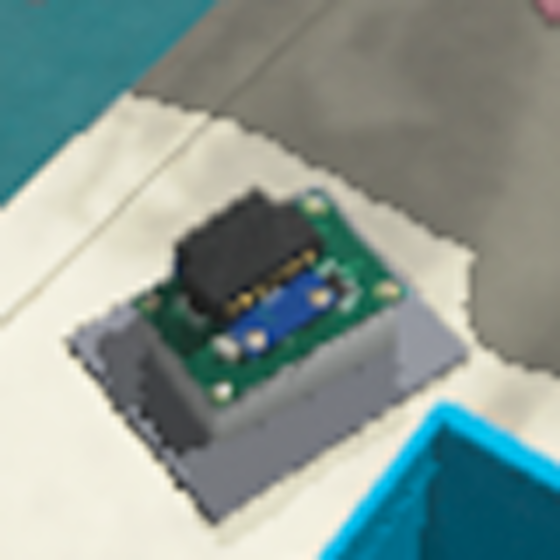

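```bash
python3 -m crank '[[[0.06,0.2,0],[0,0,0.1],0],[[0.12,0.4,0],[0,0,0.2],0],[[0.18,0.6,0],[0,0,0.3],0],[[0.24,0.8,0],[0,0,0.4],0],[[0.3,1.0,0],[0,0,0.5],0]]' 30
python3 -m crank '[[[0.04,0.25,0],[0,0,0.1],0],[[0.08,0.5,0],[0,0,0.2],0],[[0.12,0.75,0],[0,0,0.3],0],[[0.16,1.0,0],[0,0,0.367],0],[[0.2,1.0,0],[0,0,0.367],0]]'
python3 -m crank '[[[0.02,0.25,0],[0,0,0],0],[[0.04,0.5,0],[0,0,0],0],[[0.06,0.75,0],[0,0,0],0],[[0.08,1.0,0],[0,0,0],0],[[0.1,1.0,0],[0,0,0],0]]'
python3 -m crank '[[[0,0.2,-0.2],[0,0,0],0],[[0,0.2,-0.5],[0,0,0],0],[[0,0.2,-0.8],[0,0,0],0],[[0,0.2,-1.0],[0,0,0],0],[[0,0.2,-1.0],[0,0,0],0]]'
```

```text
clock: 2.62
position: [0.2914, -0.2978, 0.2534]
tcp_rot: [0.887, 0.462, 0.0, 0.0]
contact_force: [1.4, -0.2, 0.8]
finger_gap: 0.0429
gripper_force: 0.0
clock: 3.25
position: [0.3309, -0.0964, 0.2534]
tcp_rot: [0.781, 0.624, 0.0, -0.0]
contact_force: [0.6, -1.0, -0.2]
finger_gap: 0.0427
gripper_force: 0.0
clock: 3.88
position: [0.3518, 0.1029, 0.2534]
tcp_rot: [0.782, 0.624, 0.0, 0.0]
contact_force: [0.8, -0.3, 0.4]
finger_gap: 0.0429
gripper_force: 0.0
clock: 4.5
position: [0.3495, 0.139, 0.0513]
tcp_rot: [0.784, 0.62, -0.003, -0.001]
contact_force: [0.3, 0.4, 0.8]
finger_gap: 0.0425
gripper_force: 0.0
```

```bash
python3 -m crank '[[[0,0,-0.06],[0,0,0],0],[[0,0,-0.12],[0,0,0],0],[[0,0,-0.13],[0,0,0],0],[[0,0,-0.13],[0,0,0],0],[[0,0,-0.13],[0,0,0],0]]'
python3 -m crank '[[[0,0,-0.01],[0,0,0],0],[[0,0,-0.02],[0,0,0],0],[[0,0,-0.03],[0,0,0],0],[[0,0,-0.04],[0,0,0],0],[[0,0,-0.04],[0,0,0],0]]'
python3 - <<'E'
from h import *
for n,zz in(("top",.006),("scene",.006)):
    grab_frame(n)
    for l in("pad_green","pad_blue"):
        for r in regions_of(n,l): print(n,l,round(r["score"],2),rect(n,r["pixels"],zz))
E
```

```text
clock: 5.12
position: [0.3515, 0.1411, 0.0277]
tcp_rot: [0.783, 0.622, 0.0, 0.0]
contact_force: [-0.0, -0.1, 0.1]
finger_gap: 0.0424
gripper_force: 0.0
clock: 5.75
position: [0.3512, 0.1409, 0.0201]
tcp_rot: [0.783, 0.622, 0.0, 0.0]
contact_force: [-4.5, -0.9, 19.9]
finger_gap: 0.0427
gripper_force: 9.6
top pad_green 0.56 ([0.4402, -0.2608], (105, 130), 80.0)
top pad_blue 0.69 ([0.6369, 0.158], (105, 130), 86.7)
scene pad_green 0.84 ([0.4378, -0.2616], (106, 137), 79.8)
scene pad_blue 0.58 ([0.6372, 0.159], (105, 132), 85.6)
```

```bash
python3 -m crank '[[[0,0,0.3],[0,0,0],0.4],[[0,0.1,0.6],[0,0,0],0.4],[[0.1,0.4,0.7],[0,0,0],0.4],[[0.2,0.6,0.7],[0,0,0],0.4],[[0.285,0.795,0.7],[0,0,0],0.4]]' 25
python3 -m crank '[[[0,0,0],[0,0,0],0.4],[[0,0,-0.15],[0,0,0],0.4],[[0,0,-0.3],[0,0,0],0.4],[[0,0,-0.375],[0,0,0],0.4],[[0,0,-0.375],[0,0,0],0.4]]'
python3 - <<'E'
from h import *
crop("scene",[.408,.30,.07],50,"c1",5)
E
```

```text
clock: 6.68
position: [0.4091, 0.3019, 0.1598]
tcp_rot: [0.783, 0.622, 0.001, 0.0]
contact_force: [-0.0, 0.3, 1.0]
finger_gap: 0.0595
gripper_force: 0.0
clock: 7.3
position: [0.4072, 0.2989, 0.0834]
tcp_rot: [0.783, 0.621, -0.001, -0.0]
contact_force: [0.2, -0.6, 0.4]
finger_gap: 0.0594
gripper_force: 0.0
crop origin 201 240 scale 5
```

View pics/c1.png

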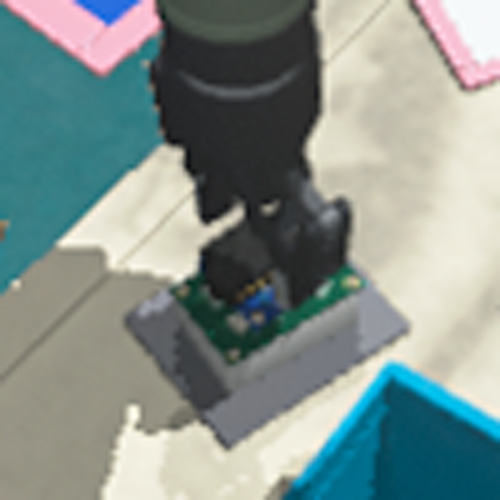

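The open fingers straddle the connector at about (240,265), so I'll close and lift slightly.

```bash
python3 -m crank '[[[0,0,0],[0,0,0],-0.1],[[0,0,0],[0,0,0],-0.3],[[0,0,0],[0,0,0],-0.5],[[0,0,0],[0,0,0],-0.5],[[0,0,0],[0,0,0],-0.5]]' 25
python3 -m crank '[[[0,0,0.04],[0,0,0],-0.5],[[0,0,0.1],[0,0,0],-0.5],[[0,0,0.2],[0,0,0],-0.5],[[0,0,0.4],[0,0,0],-0.5],[[0,0,0.5],[0,0,0],-0.5]]'
python3 - <<'E'
from h import *
crop("scene",[.408,.30,.11],50,"c2",5)
E
```

```text
clock: 7.98
position: [0.4091, 0.3003, 0.0855]
tcp_rot: [0.783, 0.622, 0.001, 0.0]
contact_force: [0.0, -0.7, 6.0]
finger_gap: 0.0324
gripper_force: 25.4
clock: 8.6
position: [0.409, 0.3004, 0.187]
tcp_rot: [0.783, 0.622, 0.001, 0.0]
contact_force: [0.7, 0.3, -0.3]
finger_gap: 0.0324
gripper_force: 25.0
crop origin 200 230 scale 5
```

View pics/c2.png

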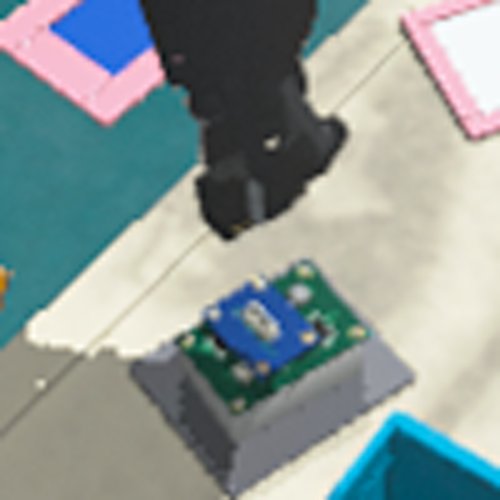

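The connector is held level at (230,200), and the blue board is clear of it. I'll measure the rest of the stack, then carry the connector over.

```bash
python3 -m crank '[[[0.15,-0.25,0],[0,0,0.08],-0.5],[[0.3,-0.5,0],[0,0,0.08],-0.5],[[0.45,-0.75,0],[0,0,0.08],-0.5],[[0.55,-1.0,0],[0,0,0.08],-0.5],[[0.6,-1.0,0],[0,0,0.08],-0.5]]'
python3 -m crank '[[[0.12,-0.25,0],[0,0,0],-0.5],[[0.24,-0.5,0],[0,0,0],-0.5],[[0.36,-0.75,0],[0,0,0],-0.5],[[0.5,-1.0,0],[0,0,0],-0.5],[[0.575,-1.0,0],[0,0,0],-0.5]]'
python3 -m crank '[[[0,-0.267,0],[0,0,0],-0.5],[[0,-0.267,-0.2],[0,0,0],-0.5],[[0,-0.267,-0.4],[0,0,0],-0.5],[[0,-0.267,-0.6],[0,0,0],-0.5],[[0,-0.267,-0.65],[0,0,0],-0.5]]'
python3 - <<'E'
from h import *
for n in("top","scene"):
    grab_frame(n)
    for l,z in(("connector",.04),("board_blue",.059),("board_green",.048)):
        for r in regions_of(n,l)[:2]: print(n,l,round(r["score"],2),rect(n,r["pixels"],z))
        for r in boxes_of(n,l)[:2]: print(" box",round(r["score"],2),r["location"])
crop("top",[.395,.295,.05],30,"stack2",8)
E
```

```text
clock: 9.28
position: [0.5291, 0.0967, 0.1842]
tcp_rot: [0.758, 0.652, -0.0, 0.0]
contact_force: [1.3, -0.4, 0.0]
finger_gap: 0.0324
gripper_force: 25.0
clock: 9.9
position: [0.6444, -0.1029, 0.1839]
tcp_rot: [0.758, 0.652, 0.0, 0.0]
contact_force: [0.1, 0.2, -0.5]
finger_gap: 0.0322
gripper_force: 25.0
clock: 10.52
position: [0.641, -0.1515, 0.0511]
tcp_rot: [0.756, 0.654, -0.001, -0.003]
contact_force: [-0.5, 1.1, 0.1]
finger_gap: 0.0325
gripper_force: 25.0
top connector 0.62 ([0.6412, -0.1352], (21, 37), -18.9)
 box 0.44 [0.6394, -0.1313, 0.0377]
scene connector 0.65 ([0.648, -0.1428], (27, 56), -52.8)
scene connector 0.42 ([0.3794, 0.3202], (45, 91), 44.0)
 box 0.66 [0.6453, -0.1412, 0.0444]
scene board_blue 0.72 ([0.3711, 0.3293], (44, 89), 43.8)
scene board_blue 0.72 ([0.6063, -0.1042], (104, 127), 81.5)
 box 0.56 [0.409, 0.2981, 0.0509]
scene board_green 0.69 ([0.3997, 0.2988], (59, 85), 74.6)
 box 0.82 [0.3993, 0.3029, 0.0351]
 box 0.63 [0.3813, 0.3105, 0.0174]
crop origin 134 238 scale 8
```

View pics/stack2.png

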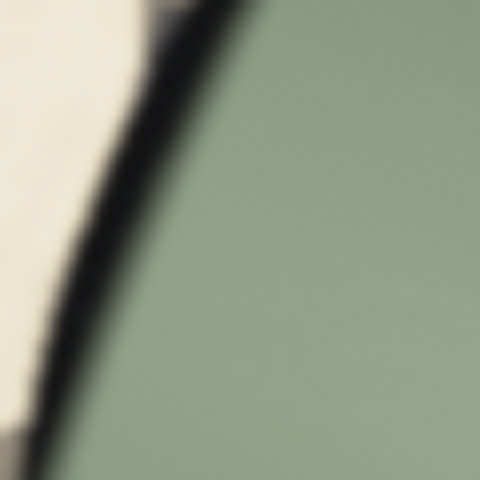

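The arm hides the stack from the top camera here. I'll lower the connector.

```bash
python3 -m crank '[[[0.005,0,-0.05],[0,0,0],-0.5],[[0.01,0,-0.09],[0,0,0],-0.5],[[0.01,0,-0.11],[0,0,0],-0.5],[[0.01,0,-0.12],[0,0,0],-0.5],[[0.01,0,-0.12],[0,0,0],-0.5]]'
python3 -m crank '[[[0,0,-0.005],[0,0,0],-0.5],[[0,0,-0.01],[0,0,0],-0.5],[[0,0,-0.01],[0,0,0],-0.5],[[0,0,-0.01],[0,0,0],-0.5],[[0,0,-0.01],[0,0,0],-0.5]]'
python3 - <<'E'
from h import *
crop("scene",[.644,-.153,.02],45,"c3",6)
E
```

```text
clock: 11.9
position: [0.6446, -0.1532, 0.0326]
tcp_rot: [0.756, 0.654, -0.0, -0.0]
contact_force: [-8.4, 2.6, 19.3]
finger_gap: 0.032
gripper_force: 27.1
clock: 12.52
position: [0.6446, -0.1532, 0.0326]
tcp_rot: [0.756, 0.654, -0.0, 0.0]
contact_force: [-12.9, 4.0, 31.3]
finger_gap: 0.032
gripper_force: 28.3
crop origin 239 129 scale 6
```

View pics/c3.png

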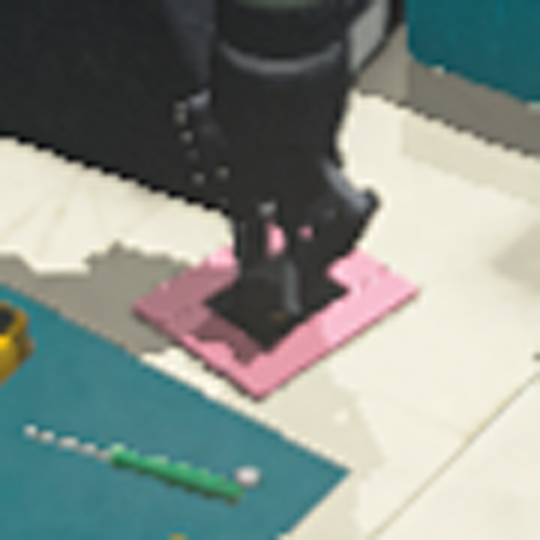

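The connector is inside the black cut-out and resting on its floor. I'll ease the pressure, release, and retreat.

```bash
python3 -m crank '[[[0,0,0.01],[0,0,0],-0.5],[[0,0,0.02],[0,0,0],-0.4],[[0,0,0.02],[0,0,0],-0.2],[[0,0,0.02],[0,0,0],0.1],[[0,0,0.02],[0,0,0],0.2]]'
python3 -m crank '[[[0,0,0.02],[0,0,0],0.2],[[0,0,0.2],[0,0,0],0.2],[[0,0,0.45],[0,0,0],0.2],[[0,0,0.7],[0,0,0],0.2],[[-0.1,0.2,0.8],[0,0,0],0.2]]'
python3 -m crank '[[[0,0.2,0],[0,0,0.1],0.2],[[0,0.4,0],[0,0,0.2],0.2],[[-0.1,0.6,0],[0,0,0.3],0.2],[[-0.1,0.8,0],[0,0,0.4],0.2],[[-0.2,1,0],[0,0,0.5],0.2]]'
python3 - <<'E'
from h import *
print(find("top","tape",.01) and 0)
for n in("top","scene"):
    grab_frame(n)
    for l,z in(("connector",.019),("board_blue",.057),("board_green",.047),("carton",.037)):
        for r in regions_of(n,l)[:2]: print(n,l,round(r["score"],2),rect(n,r["pixels"],z))
        for r in boxes_of(n,l)[:2]: print(" box",round(r["score"],2),r["location"])
im=grab_frame("top")
a=im[160:200,330:390];b=im[238:298,134:194]
R=lambda x,s:cv2.resize(x[:,:,::-1],None,fx=s,fy=s,interpolation=cv2.INTER_CUBIC)
A=R(a,6);B=R(b,8);A=np.pad(A,((0,B.shape[0]-A.shape[0]),(0,400-A.shape[1] if A.shape[1]<400 else 0),(0,0)))[:, :310]
cv2.imwrite("pics/s3.png",np.hstack([A,B]))
E
```

```text
clock: 13.2
position: [0.645, -0.1534, 0.0317]
tcp_rot: [0.757, 0.654, -0.0, -0.0]
contact_force: [0.5, -0.5, 0.6]
finger_gap: 0.0512
gripper_force: 0.0
clock: 13.82
position: [0.628, -0.1159, 0.1962]
tcp_rot: [0.758, 0.653, 0.002, 0.003]
contact_force: [1.1, 0.7, -0.3]
finger_gap: 0.0511
gripper_force: 0.0
clock: 14.45
position: [0.5858, 0.0878, 0.1926]
tcp_rot: [0.56, 0.828, 0.001, 0.001]
contact_force: [-0.3, -0.1, 0.1]
finger_gap: 0.0513
gripper_force: 0.0
0
top connector 0.79 ([0.6435, -0.1525], (37, 50), 81.0)
 box 0.55 [0.4386, -0.2568, 0.0037]
 box 0.49 [0.6383, -0.147, 0.0227]
top carton 0.38 ([0.6382, -0.1482], (35, 50), 82.4)
scene connector 0.51 ([0.6402, -0.1474], (44, 63), 85.5)
 box 0.69 [0.639, -0.1534, 0.0192]
scene board_blue 0.73 ([0.4031, 0.3034], (37, 51), -14.9)
scene board_blue 0.5 ([0.615, -0.1138], (41, 54), 82.2)
 box 0.75 [0.4042, 0.303, 0.0496]
 box 0.63 [0.436, -0.2588, 0.0044]
scene board_green 0.96 ([0.3994, 0.2986], (57, 84), 72.9)
 box 0.64 [0.3955, 0.3024, 0.0381]
 box 0.46 [0.6317, 0.1643, 0.0059]
scene carton 0.67 ([0.3715, 0.3113], (17, 82), 72.7)
scene carton 0.47 ([0.5811, 0.0164], (21, 75), 12.7)
 box 0.55 [0.3803, 0.3131, 0.0193]
```

View pics/s3.png

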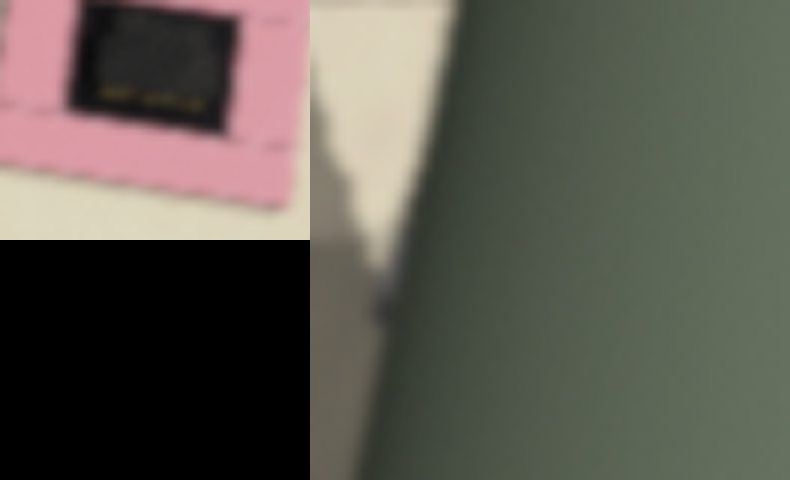

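The connector sits centred in its cut-out. Next is the blue board.

```bash
python3 -m crank '[[[-0.2,0.2,0],[0,0,0.15],0.3],[[-0.4,0.4,0],[0,0,0.3],0.3],[[-0.6,0.6,0],[0,0,0.45],0.3],[[-0.8,0.8,0],[0,0,0.6],0.3],[[-0.905,1.0,0],[0,0,0.75],0.3]]'
python3 -m crank '[[[0,0.072,0],[0,0,0.137],0.3],[[0,0.072,-0.1],[0,0,0.137],0.3],[[0,0.072,-0.3],[0,0,0.137],0.3],[[0,0.072,-0.4],[0,0,0.137],0.3],[[0,0.072,-0.4],[0,0,0.137],0.3]]'
python3 -m crank '[[[0,0,-0.07],[0,0,0],0.3],[[0,0,-0.15],[0,0,0],0.3],[[0,0,-0.2],[0,0,0],0.3],[[0,0,-0.2],[0,0,0],0.3],[[0,0,-0.2],[0,0,0],0.3]]'
python3 - <<'E'
from h import *
crop("scene",[.408,.30,.07],50,"b1",6)
E
```

```text
clock: 16.08
position: [0.402, 0.2875, 0.1925]
tcp_rot: [0.199, 0.98, -0.0, -0.0]
contact_force: [0.1, 0.4, -0.0]
finger_gap: 0.0556
gripper_force: 0.0
clock: 16.7
position: [0.403, 0.3004, 0.111]
tcp_rot: [0.131, 0.991, -0.001, -0.001]
contact_force: [0.5, -0.4, -0.1]
finger_gap: 0.0551
gripper_force: 0.0
clock: 17.32
position: [0.4046, 0.3012, 0.0727]
tcp_rot: [0.131, 0.991, 0.0, 0.0]
contact_force: [-0.6, 0.1, 0.1]
finger_gap: 0.0553
gripper_force: 0.0
crop origin 201 240 scale 6
```

View pics/b1.png

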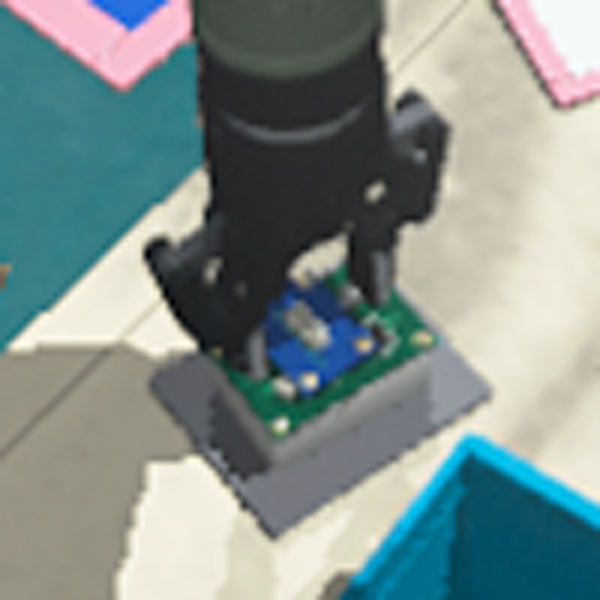

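The fingers straddle the blue board's long edges, with the board at about (320,335). I'll close and lift.

```bash
python3 -m crank '[[[0,0,0],[0,0,0],0.15],[[0,0,0],[0,0,0],0],[[0,0,0],[0,0,0],-0.2],[[0,0,0],[0,0,0],-0.3],[[0,0,0],[0,0,0],-0.3]]' 25
python3 -m crank '[[[0,0,0.03],[0,0,0],-0.3],[[0,0,0.08],[0,0,0],-0.3],[[0,0,0.2],[0,0,0],-0.3],[[0,0,0.4],[0,0,0],-0.3],[[0,0,0.5],[0,0,0],-0.3]]'
python3 - <<'E'
from h import *
crop("scene",[.408,.30,.11],45,"b2",6)
E
```

```text
clock: 18.0
position: [0.4043, 0.3009, 0.0727]
tcp_rot: [0.131, 0.991, 0.0, 0.0]
contact_force: [-0.3, -1.3, 5.6]
finger_gap: 0.0387
gripper_force: 25.0
clock: 18.62
position: [0.405, 0.3015, 0.1748]
tcp_rot: [0.131, 0.991, 0.001, 0.001]
contact_force: [0.9, -0.0, -1.1]
finger_gap: 0.0387
gripper_force: 25.4
crop origin 205 235 scale 6
```

View pics/b2.png

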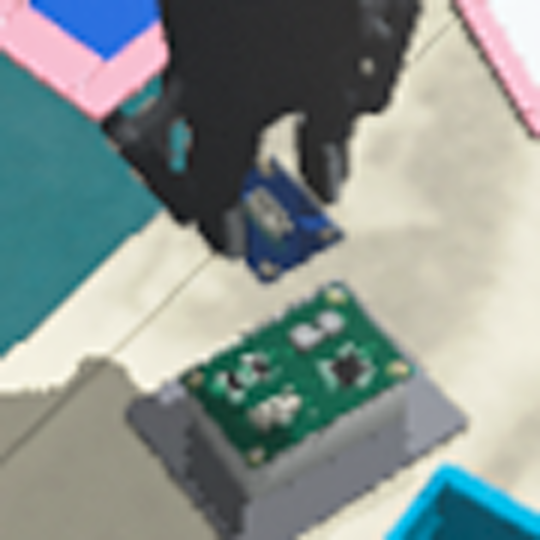

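The blue board is held level at (290,220). I'll carry it to the blue pad.

```bash
python3 -m crank '[[[0.2,-0.12,0],[0,0,-0.16],-0.3],[[0.4,-0.24,0],[0,0,-0.32],-0.3],[[0.6,-0.36,0],[0,0,-0.48],-0.3],[[0.8,-0.5,0],[0,0,-0.64],-0.3],[[1.0,-0.6,0],[0,0,-0.8],-0.3]]'
python3 -m crank '[[[0.1,-0.08,0],[0,0,-0.16],-0.3],[[0.165,-0.112,-0.1],[0,0,-0.32],-0.3],[[0.165,-0.112,-0.2],[0,0,-0.48],-0.3],[[0.165,-0.112,-0.35],[0,0,-0.508],-0.3],[[0.165,-0.112,-0.5],[0,0,-0.508],-0.3]]'
python3 -m crank '[[[0,0,0],[0,0,0],-0.3],[[0,0,0],[0,0,0],-0.3],[[0,0,0],[0,0,0],-0.3],[[0,0,0],[0,0,0],-0.3],[[0,0,0],[0,0,0],-0.3]]'
python3 - <<'E'
from h import *
for n in("top","scene"):
    for r in boxes_of(n,"board_blue")[:2]: print(n,round(r["score"],2),r["location"])
im=grab_frame("scene")
for n in("top","scene"):
    im=grab_frame(n)
    u,v=to_pix(n,[.637,.1585,.03])[0].astype(int)
    t=cv2.resize(im[v-33:v+33,u-33:u+33,::-1],(396,396),interpolation=cv2.INTER_CUBIC)
    o=t if n=="top" else np.hstack([o,t]);print(u-33,v-33)
cv2.imwrite("pics/b3.png",o)
E
```

```text
clock: 19.3
position: [0.6052, 0.1797, 0.1719]
tcp_rot: [0.526, 0.851, -0.0, -0.0]
contact_force: [-0.3, 0.8, -0.7]
finger_gap: 0.0388
gripper_force: 25.4
clock: 19.92
position: [0.6371, 0.1584, 0.0711]
tcp_rot: [0.729, 0.684, -0.0, -0.0]
contact_force: [-0.0, -0.3, -0.3]
finger_gap: 0.039
gripper_force: 25.4
clock: 20.55
position: [0.6375, 0.1586, 0.073]
tcp_rot: [0.729, 0.685, 0.0, 0.0]
contact_force: [-0.2, -0.7, -0.8]
finger_gap: 0.0387
gripper_force: 25.4
scene 0.67 [0.5854, -0.0069, 0.0128]
scene 0.61 [0.4025, 0.301, 0.1518]
195 135
190 194
```

View pics/b3.png

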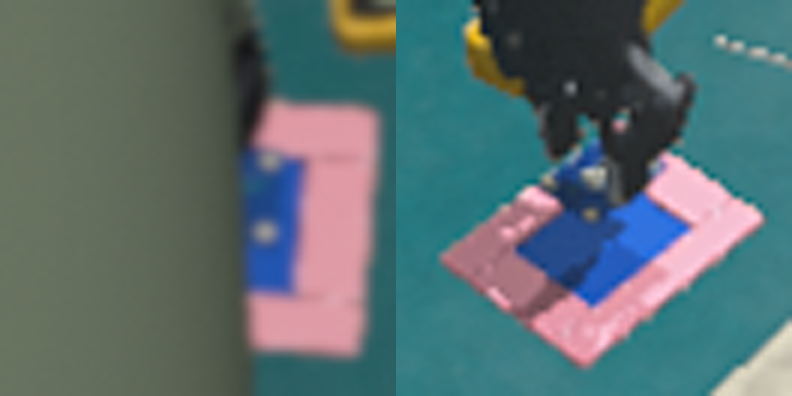

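```bash
python3 -c "
from h import *
print(to_world('top',[[240,162],[239.2,173.7]],.057))"
python3 -m crank '[[[0,0,-0.08],[0,0,0],-0.3],[[0,0,-0.16],[0,0,0],-0.3],[[0,0,-0.19],[0,0,0],-0.3],[[0,0,-0.21],[0,0,0],-0.3],[[0,0,-0.21],[0,0,0],-0.3]]'
```

```text
[[0.6471077  0.12951992 0.057     ]
 [0.61854879 0.1306626  0.057     ]]
clock: 21.42
position: [0.6372, 0.1585, 0.0302]
tcp_rot: [0.729, 0.685, -0.0, -0.0]
contact_force: [0.8, 0.8, -0.3]
finger_gap: 0.0389
gripper_force: 25.4
```

```bash
python3 -m crank '[[[0,0.015,0],[0,0,0],-0.3],[[0,0.02,0],[0,0,0],-0.3],[[0,0.02,-0.005],[0,0,0],-0.3],[[0,0.02,-0.01],[0,0,0],-0.3],[[0,0.02,-0.01],[0,0,0],-0.3]]'
python3 -m crank '[[[0,0,-0.005],[0,0,0],-0.3],[[0,0,-0.005],[0,0,0],-0.3],[[0,0,-0.005],[0,0,0],-0.3],[[0,0,-0.005],[0,0,0],-0.3],[[0,0,-0.005],[0,0,0],-0.3]]'
```

```text
clock: 22.05
position: [0.6374, 0.1627, 0.0294]
tcp_rot: [0.729, 0.685, 0.0, 0.0]
contact_force: [-2.4, 0.5, 5.7]
finger_gap: 0.0387
gripper_force: 26.1
clock: 22.68
position: [0.6374, 0.1628, 0.0293]
tcp_rot: [0.729, 0.685, 0.001, 0.0]
contact_force: [-3.5, 1.1, 13.5]
finger_gap: 0.0387
gripper_force: 26.7
```

```bash
python3 -m crank '[[[0,0,0.01],[0,0,0],-0.2],[[0,0,0.01],[0,0,0],0],[[0,0,0.01],[0,0,0],0.2],[[0,0,0.01],[0,0,0],0.25],[[0,0,0.01],[0,0,0],0.25]]'
python3 -m crank '[[[0,0,0.1],[0,0,0],0.25],[[0,0,0.3],[0,0,0],0.25],[[0,0,0.6],[0,0,0],0.4],[[0,-0.2,0.7],[0,0,-0.1],0.6],[[0,-0.5,0.7],[0,0,-0.217],0.6]]'
python3 - <<'E'
from h import *
for n in("top","scene"):
    grab_frame(n)
    for l,z in(("board_blue",.013),("board_green",.047),("carton",.037)):
        for r in regions_of(n,l)[:3]: print(n,l,round(r["score"],2),rect(n,r["pixels"],z))
for n in("top","scene"):
    im=grab_frame(n)
    for p in([.637,.1585,.01],[.4,.296,.04]):
        u,v=to_pix(n,p)[0].astype(int);print(n,u-33,v-33)
        t=cv2.resize(im[v-33:v+33,u-33:u+33,::-1],(297,297),interpolation=cv2.INTER_CUBIC)
        o=t if p[0]>.6 else np.hstack([o,t])
    O=o if n=="top" else np.vstack([O,o])
cv2.imwrite("pics/b4.png",O)
E
```

```text
clock: 23.3
position: [0.6371, 0.1625, 0.029]
tcp_rot: [0.729, 0.685, -0.0, -0.0]
contact_force: [0.0, 0.0, -0.0]
finger_gap: 0.0534
gripper_force: 0.0
clock: 23.92
position: [0.6394, 0.063, 0.174]
tcp_rot: [0.802, 0.597, 0.003, 0.002]
contact_force: [0.7, -0.5, -0.2]
finger_gap: 0.0684
gripper_force: 0.0
top board_green 0.71 ([0.4086, 0.3093], (48, 60), -15.2)
scene board_blue 0.53 ([0.6323, 0.1629], (40, 50), 87.7)
scene board_green 0.86 ([0.3984, 0.2992], (59, 85), 72.1)
scene board_green 0.68 ([0.4194, -0.2188], (105, 127), 78.8)
scene board_green 0.62 ([0.3773, 0.3253], (49, 93), 42.0)
scene carton 0.76 ([0.3746, 0.3158], (29, 80), 56.6)
scene carton 0.36 ([0.6209, -0.1232], (107, 125), 80.0)
top 196 138
top 132 233
scene 191 199
scene 221 264
```

View pics/b4.png

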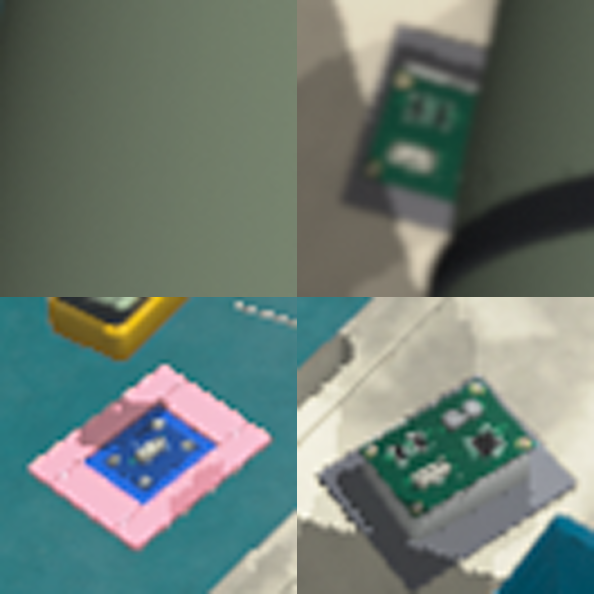

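The blue board lies flat in its cut-out. Now the green board at about (.400,.297), long side at about 73°.

```bash
python3 -m crank '[[[-0.2,0.2,0],[0,0,0],0.7],[[-0.4,0.4,0],[0,0,0],0.7],[[-0.6,0.6,0],[0,0,0],0.7],[[-0.8,0.8,0],[0,0,0],0.7],[[-1.0,1.0,0],[0,0,0],0.7]]'
python3 -m crank '[[[-0.185,0.173,0],[0,0,0],0.7],[[-0.185,0.173,-0.1],[0,0,0],0.7],[[-0.185,0.173,-0.25],[0,0,0],0.7],[[-0.185,0.173,-0.35],[0,0,0],0.7],[[-0.185,0.173,-0.4],[0,0,0],0.7]]'
python3 -m crank '[[[0,0,-0.06],[0,0,0],0.7],[[0,0,-0.12],[0,0,0],0.7],[[0,0,-0.15],[0,0,0],0.7],[[0,0,-0.15],[0,0,0],0.7],[[0,0,-0.15],[0,0,0],0.7]]'
python3 - <<'E'
from h import *
crop("scene",[.408,.30,.07],45,"g1",6)
E
```

```text
clock: 25.05
position: [0.4356, 0.2643, 0.1694]
tcp_rot: [0.801, 0.598, 0.0, -0.0]
contact_force: [0.6, 0.7, 0.3]
finger_gap: 0.0723
gripper_force: 0.0
clock: 25.68
position: [0.3992, 0.2974, 0.0883]
tcp_rot: [0.801, 0.598, -0.001, -0.0]
contact_force: [0.3, 0.1, 0.7]
finger_gap: 0.0724
gripper_force: 0.0
clock: 26.3
position: [0.4005, 0.2973, 0.0596]
tcp_rot: [0.802, 0.598, 0.0, 0.0]
contact_force: [-0.4, 0.2, -0.8]
finger_gap: 0.0726
gripper_force: 0.0
crop origin 206 245 scale 6
```

View pics/g1.png

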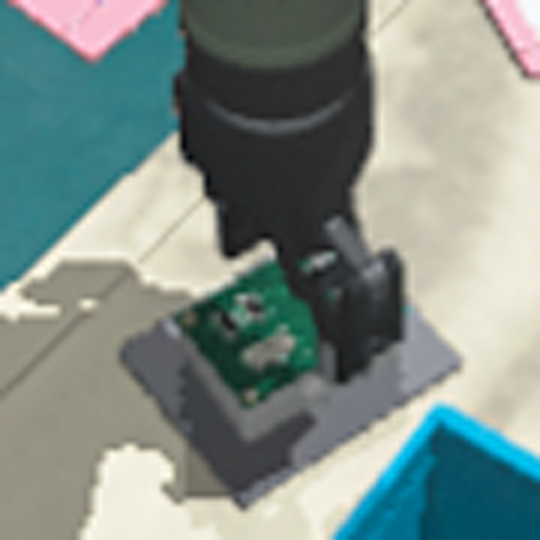

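The fingers straddle the green board without touching it. That was the last picture I'm allowed to view, so I'll work from numbers from here.

```bash
python3 -m crank '[[[0,0,0],[0,0,0],0.5],[[0,0,0],[0,0,0],0.4],[[0,0,0],[0,0,0],0.25],[[0,0,0],[0,0,0],0.2],[[0,0,0],[0,0,0],0.2]]' 25
python3 -m crank '[[[0,0,0.02],[0,0,0],0.2],[[0,0,0.05],[0,0,0],0.2],[[0,0,0.1],[0,0,0],0.2],[[0,0,0.2],[0,0,0],0.2],[[0,0,0.3],[0,0,0],0.2]]'
python3 - <<'E'
from h import *
grab_frame("scene")
for l,z in(("board_green",.107),("carton",.037)):
    for r in regions_of("scene",l)[:3]: print(l,round(r["score"],2),rect("scene",r["pixels"],z))
    for r in boxes_of("scene",l)[:3]: print(" box",round(r["score"],2),r["location"])
E
```

```text
clock: 26.98
position: [0.4006, 0.2973, 0.0599]
tcp_rot: [0.802, 0.598, 0.0, 0.0]
contact_force: [-0.6, -0.6, 7.1]
finger_gap: 0.057
gripper_force: 26.2
clock: 27.6
position: [0.4001, 0.2971, 0.1203]
tcp_rot: [0.802, 0.598, 0.0, -0.0]
contact_force: [0.1, -0.5, -0.8]
finger_gap: 0.057
gripper_force: 26.9
board_green 0.83 ([0.4005, 0.316], (53, 62), -16.9)
 box 0.74 [0.408, 0.3135, 0.0956]
 box 0.59 [0.436, -0.2576, 0.0016]
carton 0.8 ([0.3977, 0.3001], (72, 89), 68.4)
 box 0.67 [0.3893, 0.3079, 0.0394]
```

```bash
python3 -m crank '[[[0,0,0.15],[0,0,0],0.2],[[0,-0.2,0.3],[0,0,0.1],0.2],[[0.05,-0.45,0.3],[0,0,0.1],0.2],[[0.1,-0.7,0.3],[0,0,0.1],0.2],[[0.1,-0.9,0.3],[0,0,0.1],0.2]]'
python3 -m crank '[[[0.02,-0.2,0],[0,0,0],0.2],[[0.04,-0.45,0],[0,0,0],0.2],[[0.06,-0.7,0],[0,0,0],0.2],[[0.1,-0.9,0],[0,0,0],0.2],[[0.1,-1.0,0],[0,0,0],0.2]]'
python3 - <<'E'
from h import *
for n in("top","scene"):
    im=grab_frame(n)
    cv2.imwrite(f"pics/g2{n}.png",im[:,:,::-1])
    for l,z in(("board_green",.165),("carton",.037)):
        for r in regions_of(n,l)[:3]: print(n,l,round(r["score"],2),rect(n,r["pixels"],z))
        for r in boxes_of(n,l)[:3]: print(" box",round(r["score"],2),r["location"])
E
python3 -m crank '[[[0,-0.2,0],[0,0,0],0.2],[[0,-0.45,0],[0,0,0],0.2],[[0,-0.7,-0.1],[0,0,0],0.2],[[0,-0.89,-0.25],[0,0,0],0.2],[[0,-0.89,-0.4],[0,0,0],0.2]]'
```

```text
clock: 28.48
position: [0.4202, 0.1154, 0.1786]
tcp_rot: [0.77, 0.638, -0.0, -0.0]
contact_force: [1.4, -0.1, 0.2]
finger_gap: 0.0568
gripper_force: 27.1
clock: 29.1
position: [0.4401, -0.0848, 0.1784]
tcp_rot: [0.77, 0.638, -0.0, -0.0]
contact_force: [-0.6, 0.7, 0.5]
finger_gap: 0.0567
gripper_force: 27.1
top board_green 0.93 ([0.4438, -0.0577], (36, 60), -0.3)
 box 0.87 [0.4413, -0.0588, 0.1553]
top carton 0.96 ([0.4049, 0.2917], (57, 86), 72.6)
 box 0.96 [0.4045, 0.2945, 0.0368]
scene board_green 0.62 ([0.4365, -0.0777], (57, 85), 82.3)
 box 0.7 [0.4451, -0.0722, 0.1567]
scene carton 0.92 ([0.3987, 0.2996], (74, 88), 70.0)
 box 0.89 [0.3971, 0.2972, 0.0352]
 box 0.28 [0.5756, 0.374, 0.013]
clock: 30.22
position: [0.441, -0.2637, 0.0988]
tcp_rot: [0.77, 0.638, 0.0, 0.001]
contact_force: [-0.7, -0.3, -0.1]
finger_gap: 0.0569
gripper_force: 27.1
```

```bash
python3 -m crank '[[[-0.005,-0.015,-0.1],[0,0,0],0.2],[[-0.005,-0.015,-0.2],[0,0,0],0.2],[[-0.005,-0.015,-0.3],[0,0,0],0.2],[[-0.005,-0.015,-0.345],[0,0,0],0.2],[[-0.005,-0.015,-0.345],[0,0,0],0.2]]'
python3 -m crank '[[[0,0,-0.01],[0,0,0],0.2],[[0,0,-0.02],[0,0,0],0.2],[[0,0,-0.025],[0,0,0],0.2],[[0,0,-0.025],[0,0,0],0.2],[[0,0,-0.025],[0,0,0],0.2]]'
python3 - <<'E'
from h import *
for n in("top","scene"):
    im=grab_frame(n)
    for r in regions_of(n,"board_green")[:3]: print(n,round(r["score"],2),rect(n,r["pixels"],.014))
    for r in regions_of(n,"pad_green")[:3]: print(n,"pad",round(r["score"],2),rect(n,r["pixels"],.006))
E
```

```text
clock: 30.85
position: [0.439, -0.2634, 0.0299]
tcp_rot: [0.769, 0.639, -0.0, -0.001]
contact_force: [0.6, 0.5, -0.7]
finger_gap: 0.0565
gripper_force: 27.0
clock: 31.48
position: [0.4395, -0.2641, 0.0259]
tcp_rot: [0.769, 0.639, 0.0, 0.0]
contact_force: [-0.8, 2.0, 6.3]
finger_gap: 0.0569
gripper_force: 27.6
top 0.91 ([0.4413, -0.2458], (49, 56), -13.1)
top pad 0.66 ([0.4452, -0.2273], (66, 107), -13.5)
top pad 0.55 ([0.4436, -0.249], (50, 55), -7.4)
scene pad 0.78 ([0.4389, -0.2519], (105, 121), 80.2)
```

It touched down at exactly the expected height, so I'll release and retreat.

```bash
python3 -m crank '[[[0,0,0.005],[0,0,0],0.4],[[0,0,0.005],[0,0,0],0.5],[[0,0,0.005],[0,0,0],0.65],[[0,0,0.005],[0,0,0],0.65],[[0,0,0.005],[0,0,0],0.65]]'
python3 -m crank '[[[0,0,0.1],[0,0,0],0.65],[[0,0,0.3],[0,0,0],0.65],[[0,0.1,0.6],[0,0,0],0.7],[[0,0.3,0.7],[0,0,-0.1],0.7],[[0,0.6,0.7],[0,0,-0.12],0.7]]'
python3 -m crank '[[[0,0.3,0],[0,0,0],0.7],[[0,0.6,0],[0,0,0],0.7],[[0,0.8,0],[0,0,0],0.7],[[0,1.0,0],[0,0,0],0.7],[[0,1.0,0],[0,0,0],0.7]]'
python3 - <<'E'
from h import *
for n in("top","scene"):
    im=grab_frame(n)
    for l,z in(("board_green",.014),("pad_green",.006),("carton",.037)):
      for r in regions_of(n,l)[:3]: print(n,l,round(r["score"],2),rect(n,r["pixels"],z))
      for r in boxes_of(n,l)[:1]: print(" box",round(r["score"],2),r["location"])
E
```

```text
clock: 32.4
position: [0.4392, -0.2639, 0.0262]
tcp_rot: [0.769, 0.639, -0.0, -0.0]
contact_force: [-0.4, 1.1, 0.4]
finger_gap: 0.0703
gripper_force: 0.0
clock: 33.02
position: [0.4411, -0.1444, 0.1686]
tcp_rot: [0.809, 0.588, 0.001, 0.003]
contact_force: [1.0, -0.2, -0.0]
finger_gap: 0.0725
gripper_force: 0.0
clock: 33.65
position: [0.4388, 0.0582, 0.1663]
tcp_rot: [0.807, 0.591, 0.0, -0.0]
contact_force: [-0.0, -1.0, 0.7]
finger_gap: 0.0726
gripper_force: 0.0
top board_green 0.85 ([0.4398, -0.2615], (58, 85), 80.4)
 box 0.65 [0.4431, -0.2633, 0.0066]
top pad_green 0.75 ([0.4399, -0.261], (105, 129), 79.5)
 box 0.87 [0.4374, -0.2526, 0.0041]
top carton 0.71 ([0.4049, 0.2915], (61, 87), 71.3)
 box 0.76 [0.4055, 0.2953, 0.0347]
scene board_green 0.79 ([0.4343, -0.2579], (56, 84), 79.8)
scene board_green 0.19 ([0.6317, 0.1639], (43, 54), 84.2)
 box 0.75 [0.4402, -0.2632, 0.0061]
scene pad_green 0.61 ([0.4392, -0.2597], (104, 133), 79.1)
 box 0.64 [0.4349, -0.253, 0.0053]
scene carton 0.74 ([0.3977, 0.3013], (74, 86), 70.5)
 box 0.6 [0.398, 0.2975, 0.0359]
```

The green board is centred and aligned. Now the carton.

```bash
python3 -m crank '[[[0,0.25,0],[0,0,0],0.75],[[-0.05,0.5,0],[0,0,0],0.75],[[-0.1,0.75,0],[0,0,0],0.75],[[-0.17,1.0,0],[0,0,0],0.75],[[-0.17,1.0,0],[0,0,0],0.75]]'
python3 -m crank '[[[0,0.195,0],[0,0,0],0.75],[[0,0.195,-0.1],[0,0,0],0.75],[[0,0.195,-0.3],[0,0,0],0.75],[[0,0.195,-0.45],[0,0,0],0.75],[[0,0.195,-0.48],[0,0,0],0.75]]'
python3 -m crank '[[[0,0,-0.05],[0,0,0],0.75],[[0,0,-0.1],[0,0,0],0.75],[[0,0,-0.15],[0,0,0],0.75],[[0,0,-0.19],[0,0,0],0.75],[[0,0,-0.19],[0,0,0],0.75]]'
```

```text
clock: 34.98
position: [0.4041, 0.2588, 0.1663]
tcp_rot: [0.806, 0.592, 0.0, -0.0]
contact_force: [-0.2, 0.2, -0.0]
finger_gap: 0.0753
gripper_force: 0.0
clock: 35.6
position: [0.4041, 0.2934, 0.0686]
tcp_rot: [0.808, 0.589, -0.002, -0.0]
contact_force: [-1.2, -0.7, 0.5]
finger_gap: 0.0748
gripper_force: 0.0
clock: 36.22
position: [0.4047, 0.2949, 0.0317]
tcp_rot: [0.808, 0.589, -0.001, -0.0]
contact_force: [0.1, 0.3, 0.4]
finger_gap: 0.0747
gripper_force: 0.0
```

No contact on the way down. I'll close and lift.

```bash
python3 -m crank '[[[0,0,0],[0,0,0],0.5],[[0,0,0],[0,0,0],0.4],[[0,0,0],[0,0,0],0.25],[[0,0,0],[0,0,0],0.2],[[0,0,0],[0,0,0],0.2]]' 30
python3 -m crank '[[[0,0,0.02],[0,0,0],0.2],[[0,0,0.06],[0,0,0],0.2],[[0,0,0.15],[0,0,0],0.2],[[0,0,0.3],[0,0,0],0.2],[[0,0,0.5],[0,0,0],0.2]]'
python3 - <<'E'
from h import *
for n in("top","scene"):
    grab_frame(n)
    for r in regions_of(n,"carton")[:2]: print(n,round(r["score"],2),rect(n,r["pixels"],.135))
    for r in boxes_of(n,"carton")[:2]: print(" box",round(r["score"],2),r["location"])
E
```

```text
clock: 36.85
position: [0.4055, 0.2953, 0.0327]
tcp_rot: [0.808, 0.589, 0.0, 0.0]
contact_force: [-1.0, -0.8, 5.4]
finger_gap: 0.0572
gripper_force: 32.9
clock: 37.48
position: [0.4044, 0.2947, 0.1328]
tcp_rot: [0.808, 0.589, -0.001, -0.0]
contact_force: [0.6, 1.1, -1.1]
finger_gap: 0.0578
gripper_force: 32.3
top 0.92 ([0.3977, 0.2703], (45, 60), -17.2)
 box 0.67 [0.3969, 0.2708, 0.1384]
scene 0.87 ([0.4078, 0.3179], (51, 77), -20.7)
 box 0.68 [0.4359, -0.2523, 0.0064]
 box 0.6 [0.4088, 0.3171, 0.1375]
```

```bash
python3 -m crank '[[[0.02,-0.2,0],[0,0,-0.05],0.2],[[0.06,-0.4,0],[0,0,-0.1],0.2],[[0.1,-0.65,0],[0,0,-0.18],0.2],[[0.128,-0.9,0],[0,0,-0.18],0.2],[[0.128,-1.0,0],[0,0,-0.18],0.2]]'
python3 -m crank '[[[0,-0.2,0],[0,0,0],0.2],[[0,-0.367,-0.1],[0,0,0],0.2],[[0,-0.367,-0.25],[0,0,0],0.2],[[0,-0.367,-0.37],[0,0,0],0.2],[[0,-0.367,-0.37],[0,0,0],0.2]]'
python3 - <<'E'
from h import *
for n in("top","scene"):
    im=grab_frame(n)
    for r in regions_of(n,"carton")[:2]: print(n,round(r["score"],2),rect(n,r["pixels"],.062))
    for r in boxes_of(n,"carton")[:2]: print(" box",round(r["score"],2),r["location"])
E
```

```text
clock: 38.4
position: [0.43, 0.0929, 0.1311]
tcp_rot: [0.861, 0.509, -0.001, -0.0]
contact_force: [1.4, -0.3, -0.2]
finger_gap: 0.0572
gripper_force: 32.4
clock: 39.02
position: [0.4281, 0.0219, 0.0561]
tcp_rot: [0.86, 0.51, -0.002, -0.002]
contact_force: [-0.2, 0.9, -0.8]
finger_gap: 0.0574
gripper_force: 32.5
top 0.32 ([0.4366, -0.2458], (54, 80), 79.4)
scene 0.64 ([0.4345, 0.0486], (50, 84), -38.1)
 box 0.62 [0.4319, 0.0401, 0.0603]
```

```bash
python3 -m crank '[[[0,0,-0.05],[0,0,0],0.2],[[0,0,-0.1],[0,0,0],0.2],[[0,0,-0.12],[0,0,0],0.2],[[0,0,-0.125],[0,0,0],0.2],[[0,0,-0.125],[0,0,0],0.2]]'
python3 -m crank '[[[0,0,-0.005],[0,0,0],0.2],[[0,0,-0.01],[0,0,0],0.2],[[0,0,-0.015],[0,0,0],0.2],[[0,0,-0.015],[0,0,0],0.2],[[0,0,-0.015],[0,0,0],0.2]]'
```

```text
clock: 39.95
position: [0.4308, 0.0217, 0.0332]
tcp_rot: [0.86, 0.51, -0.0, -0.0]
contact_force: [0.4, 0.7, -1.1]
finger_gap: 0.0572
gripper_force: 32.5
clock: 40.58
position: [0.4309, 0.0217, 0.0307]
tcp_rot: [0.86, 0.51, 0.0, 0.0]
contact_force: [-2.2, -0.5, 4.6]
finger_gap: 0.0572
gripper_force: 33.3
```

Floor contact came at the expected 0.0307. I'll release, retreat, and check everything.

```bash
python3 -m crank '[[[0,0,0.002],[0,0,0],0.4],[[0,0,0.002],[0,0,0],0.5],[[0,0,0.002],[0,0,0],0.7],[[0,0,0.002],[0,0,0],0.75],[[0,0,0.002],[0,0,0],0.75]]'
python3 -m crank '[[[0,0,0.15],[0,0,0],0.75],[[0,0,0.4],[0,0,0],0.75],[[0,0,0.65],[0,0,0],0.75],[[-0.2,-0.2,0.8],[0,0,0],0.75],[[-0.4,-0.5,0.9],[0,0,0],0.75]]'
python3 -m crank '[[[0,-0.3,0],[0,0,0],0.75],[[0,-0.6,0],[0,0,0],0.75],[[0,-0.8,0],[0,0,0],0.75],[[0,-1.0,0],[0,0,0],0.75],[[0,-1.0,0],[0,0,0],0.75]]'
python3 - <<'E'
from h import *
for n in("top","scene"):
    im=grab_frame(n)
    for l,z in(("carton",.035),("pad_white",.006),("board_blue",.013),("connector",.019),("board_green",.013)):
      for r in regions_of(n,l)[:2]: print(n,l,round(r["score"],2),rect(n,r["pixels"],z))
    for l in("carton","driver","tape"):
      for r in boxes_of(n,l)[:2]: print(" box",l,round(r["score"],2),r["location"])
E
```

```text
clock: 41.2
position: [0.4308, 0.0217, 0.0306]
tcp_rot: [0.86, 0.51, -0.0, -0.0]
contact_force: [-0.4, 1.0, -0.8]
finger_gap: 0.0746
gripper_force: 0.0
clock: 41.82
position: [0.358, -0.0678, 0.2085]
tcp_rot: [0.859, 0.512, 0.001, 0.001]
contact_force: [0.6, -2.1, 0.0]
finger_gap: 0.075
gripper_force: 0.0
clock: 42.45
position: [0.3582, -0.2698, 0.2069]
tcp_rot: [0.861, 0.509, -0.0, 0.001]
contact_force: [0.4, 0.2, -0.1]
finger_gap: 0.0751
gripper_force: 0.0
top carton 0.57 ([0.4307, 0.0219], (60, 80), 60.9)
top pad_white 0.74 ([0.4306, 0.0224], (106, 130), 61.5)
top board_blue 0.53 ([0.6352, 0.1563], (38, 47), -89.2)
top board_blue 0.47 ([0.4391, -0.2595], (104, 130), 79.7)
top connector 0.57 ([0.6441, -0.1505], (36, 47), 88.6)
top board_green 0.83 ([0.4395, -0.2627], (58, 84), 79.4)
 box carton 0.74 [0.4272, 0.0249, 0.034]
 box driver 0.57 [0.6399, -0.1492, 0.021]
 box driver 0.53 [0.6, -0.0049, 0.0073]
 box tape 0.61 [0.5792, 0.3743, 0.0081]
scene carton 0.64 ([0.4244, 0.0313], (84, 93), 61.2)
scene pad_white 0.94 ([0.4291, 0.0265], (103, 134), 55.5)
scene pad_white 0.26 ([0.4385, -0.2588], (105, 131), 79.3)
scene board_blue 0.7 ([0.6325, 0.162], (40, 50), 86.8)
scene connector 0.57 ([0.6418, -0.1479], (42, 58), -86.6)
scene board_green 0.81 ([0.4363, -0.2577], (59, 86), 79.2)
 box carton 0.92 [0.4218, 0.0274, 0.034]
 box carton 0.62 [0.4323, -0.2512, 0.0034]
 box driver 0.49 [0.598, -0.0043, 0.0115]
 box driver 0.19 [0.4314, -0.2526, 0.0077]
 box tape 0.57 [0.578, 0.3726, 0.0157]
```

All four pieces measure as centred and aligned, and the driver and tape have not moved. I'm handing in.

```bash
python3 -c "
from workcell import *
print(job_done())"
```

```text
the job is handed in; nothing more can be done
None
```

The job is handed in at about 43 s: all four pieces measured centred and aligned in the cut-outs of their own colour, and the screwdriver and tape did not move, but no verdict came back.

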